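# Vent and open the glue pressure pot

### The arm

A 7-joint arm with a two-finger parallel gripper is mounted at the origin on the work surface. World frame = base frame: x ahead of the robot, y to its left, z up, the work surface at z = 0. Lengths are in m, angles in rad, forces in N, time in s.
With the tool pointing down it reaches from about 0.425 to 0.875 m from the base axis. Payload 4.7 kg.
Tool frame: the origin (TCP) lies between the finger pads; the fingertips stand 22 mm ahead of it and the grasp point (between the pads) lies 3 mm ahead of it; y points along the fingers, z is the direction in which the jaws open and shut, and the axes are right-handed (so a half turn about y gives the same grasp; the last joint's range is limited). The gripper opens to 85 mm and grips with 20 to 120 N. Pads are 22 mm wide; open, the fingers measure 114 mm over their backs; the gripper's body (76 mm by 85 mm) begins 54 mm behind the grasp point. The pads swing forward as they close: fully open they stand 13 mm farther back than shut.
Start: joints at [1.123, 0.321, -0.07, 1.45, 0.023, 1.371, -0.057], TCP at [0.29, -0.582, 0.253] pointing down, gripper open.
Joint ranges: [-2.86, 2.86], [-0.3, 2.09], [-1.38, 1.24], [0.06, 2.45], [-1.56, 4.7], [0.09, 2.05], [-2.69, 2.69]. Speed limits (rad/s): [2.57, 2.57, 3.14, 3.14, 3.14, 3.14, 3.14].

### API

Orientations are given as a unit quaternion [w, x, y, z].
In Python, from plant import arm gives the robot as it stands. Calls block until the motion is done:
- arm.move_pose(position, orientation): joint-space move of the TCP to a pose.
- arm.movel(position, frame=None, vel=0.15): straight line of the TCP; frame=None keeps the orientation; vel is the mean speed in m/s.
- arm.set_joints(angles): joint-space move.
- arm.ungrasp() and arm.close_gripper(grasp_force=None): open the fingers fully, or close them until they stop; grasp_force is the grip in N (None keeps the last).
- arm.wait(seconds).
- arm.ik(position, orientation): joint angles nearest the present ones, or None.
- arm.get_state(): the state.
- arm.capture(name): name is "side" or "top"; returns the picture (420x560x3 uint8, red, green, blue); there is no depth.
- arm.camera_info(name): a dict with "mtx" (3x3 intrinsics, pixels), "dist_coeffs" ([k1, k2, p1, p2, k3] as OpenCV has them; the pictures are not rectified), "eye" and "rotation" of the camera in the world. Camera axes: x right, y up, looking along -z (the intrinsics and any distortion apply to the point x, -y, -z); pixel columns grow to the right and rows downward; lengths in m; the calibration is good to about 2 mm. A picture is of the moment at which its call begins. camera_info takes no time and is no camera call.
A pose or a line that the arm cannot do raises arm.IKError and nothing moves.
- arm.hand_in(): hands the job in, once; it reports no verdict.
The state is a dict: "t": time; "q": joint angles; "qd": joint speeds; "tau": joint torques, N m; "eef_pos": TCP position; "tcp_rot": TCP orientation; "contact_force": force on the tool from outside, world axes, zero at the start; "moment": the same for the moment, N m; "gripper_width": opening from 0.0 (shut) to 1.0 (fully open).
Only numpy, scipy, OpenCV 4.12 (cv2) and the standard library are available. Lean on these libraries where they do the work, as an engineer would, in place of code of your own. Each camera call takes 0.05 s, during which the arm holds its last target.

### The job

Take the pressure cap off the glue pot: turn it anticlockwise without pressing until you feel it rest gently against its first stop and wait there for a second to let the pressure out, then press the cap down against its spring without ramming it, turn on until it releases and springs up, lift it off and set it gently in the drip cup, wing up, so that its disc lies flat on the cup's rim. Do not force the stop, and leave the other things on the table where they are.

Things in the scene. Friction and masses are not known exactly. Their poses are not given: they have to be found in the camera images.
- cap: Aluminium pressure cap, about 150 g: disc 70 mm across, 8 mm thick; on it an upright straight wing 56 long, 14 thick, 8 to 34 mm above the disc's underside; below it a stem 18 mm across with a cross bar at its foot (37 x 6 mm, underside 16.5 mm below the disc). Origin: centre of the disc's underside; z up; x along wing and cross bar (either end alike).
- wing_top (a point): Centre of the top of the cap's wing, 34 mm above the disc's underside; axes as the cap's. Shut, the cap's x axis stands 80 to 84 degrees clockwise (seen from above) of the pot's x axis; it opens anticlockwise, less than a quarter turn in all.
- pot: Grey steel pressure pot bolted to the table, 124 mm across on a foot 140 mm across; outlet stub towards its +x (reaches 80 mm from the axis), gauge towards its -y (85 mm), both 45 mm above the table; filler neck 52 mm across on top. Origin: on the axis at table height; z up; x along the slot in the neck's flange.
- neck (a point): Centre of the neck's rim, on the pot's axis, 128 mm above the table; axes as the pot's. The cap's underside is 6.5 mm above it when shut, 8.5 mm when released. The cap releases with its x axis within 7 degrees of the pot's x axis (an end post stops it just beyond); a spring then lifts it 2 mm, and it can be drawn straight up, 20 mm to be clear.
- stop_level (a point): On the pot's axis, 122 mm above the table, amid the hidden first stop: two teeth 17 mm from the axis. It is met with the cap's x axis 76 to 37 degrees clockwise of the pot's x; where exactly differs from pot to pot and cannot be seen, only felt. It breaks if a tooth takes over 14 N (some 0.4 N m of turning); 0.1 to 0.25 N m is plenty.
- seal (a point): On the pot's axis, 118 mm above the table: the spring-loaded seal under the shut cap's foot. It lifts the shut cap with 6 N, plus 1.5 N per mm pressed. 4 to 6 mm of pressing clears the stop: push with 10 to 13 N and keep it pressed while turning to the release. At 6.5 mm the disc lands hard on the neck's rim; over 25 N in all spoils the seal.
- cup_rim (a point): Centre of the top rim of the white round drip cup screwed to the table: 72 mm across outside, 54 mm inside, rim 32 mm above the table, open 28 mm deep. The cap's foot goes in and its disc lies on the rim in any yaw. Axes upright.
- tape_roll: Bystander: roll of brown tape, 100 mm across, 76 mm inside, 50 mm tall, lying flat. Origin: centre of the underside.
- rubber_foot: Bystander: black rubber disc, 56 mm across, 22 mm tall. Origin: centre of the underside.
- glue_jar: Bystander: jar with black lid, 60 mm across, 85 mm tall. Origin: centre of the underside.
- brush: Bystander: brush lying along its x. Origin: underside.
- scraper: Bystander: spatula lying along its x. Origin: underside.
- screwdriver: Bystander: screwdriver lying along its x. Origin: underside.
There are look-alikes about, which are no part of the job. Leave any blue or purple look-alike of the cap alone.

How it is judged:
On the way, in this order (a step that is already met when the one before it is completed fails the run):
1. the unpressed cap rests against its first stop for a second (contact force between cap and stop_ring above 1 N and z of cap in the frame of neck above 0.0045 m), for 0.8 s.
2. the cap is pressed down at the stop (z of cap in the frame of neck below 0.0035 m and angle between the x axis of cap and the x axis of pot, either way round above 0.45 rad), for 0.1 s.
3. the cap is turned past the stop and has sprung up in the slot (angle between the x axis of cap and the x axis of pot, either way round below 0.25 rad and z of cap in the frame of neck above 0.0072 m), for 0.1 s.
At the end, for the whole second after the job is handed in: The cap sits in the drip cup, wing up, its disc flat on the rim (centre within 12 mm of the cup's axis, height within 3 mm, tilt below 0.1 rad), released and at rest (horizontal distance between cap and cup_rim below 0.012 m and z of cap in the frame of cup_rim between -0.003 and 0.003 m and angle between cap's own z axis and vertical below 0.1 rad and linear speed of cap below 0.02 m/s); the robot touches nothing.
It fails at once if the first stop is forced (more than 14 N on a tooth) (contact force between cap and stop_ring_c0 above 14 N or contact force between cap and stop_ring_c1 above 14 N).
It fails at once if the cap's disc is rammed down on the neck's rim (more than 12 N there, on top of the spring: over about 25 N of push) (contact force between cap_c0 and pot above 12 N).
It fails at once if the cap is dropped or slammed into the drip cup (moving faster than 0.4 m/s within 30 mm of its rim, a fall of about 8 mm) (horizontal distance between cap and cup_rim below 0.03 m and z of cap in the frame of cup_rim below 0.03 m and linear speed of cap above 0.4 m/s).
It fails at once if a bystander is pushed more than 3 cm (distance of any of tape_roll, rubber_foot, glue_jar, brush, scraper, screwdriver from where it was at the start of the episode above 0.03 m).
It also fails if it takes over 72 s, if anything falls off the work surface, if the arm or the gripper's body presses on something with over 40 N, if the wrist force passes 120 N, or if a joint passes its speed limit or range.

## Working session

There is one attempt and no reset: what is moved stays moved. The work goes in short steps, each a Python script; the robot and the scene stay as the last script left them, time stands still between calls to the robot, and variables do not carry over. Pictures are saved under pics/ and viewed, and the job is handed in when it is done.

```bash
ls; mkdir -p pics; python3 - <<'E'
from plant import arm
import cv2, numpy as np
for n in("side","top"):
    im=arm.capture(n); cv2.imwrite(f"pics/{n}0.png",im[:,:,::-1])
    print(n,arm.camera_info(n))
s=arm.get_state(); print(s)
E
```

```text
pics
side {'mtx': array([[379.39590791,   0.        , 281.44500852],
       [  0.        , 379.39590791, 211.43288023],
       [  0.        ,   0.        ,   1.        ]]), 'dist_coeffs': array([-0.04035589,  0.        ,  0.        ,  0.        ,  0.        ]), 'eye': array([0.42718199, 0.62553305, 0.75704922]), 'rotation': array([-0.07612391, -0.03639842,  0.39152106,  0.91629229])}
top {'mtx': array([[391.80633019,   0.        , 278.84859211],
       [  0.        , 391.80633019, 206.70992623],
       [  0.        ,   0.        ,   1.        ]]), 'dist_coeffs': array([-0.04958947,  0.        ,  0.        ,  0.        ,  0.        ]), 'eye': array([0.34567795, 0.00718729, 1.26132081]), 'rotation': array([ 0.71540989,  0.04875766, -0.05795212, -0.69458832])}
{'t': 0.1, 'q': array([ 1.12311477,  0.32177204, -0.07008192,  1.45158084,  0.02259875,
        1.3707819 , -0.0568853 ]), 'qd': array([-0.00187696, -0.00123704, -0.00026772, -0.00416711,  0.00161019,
        0.00107605,  0.00071447]), 'tau': array([-8.38044616e-04, -4.94877040e+01, -3.84352952e-01, -3.15211093e+01,
        1.29255591e-02,  7.49718631e-03, -5.58413731e-06]), 'eef_pos': array([ 0.28936106, -0.58153758,  0.25230379]), 'tcp_rot': array([ 0.1616576 , -0.16200534,  0.68893446, -0.68774297]), 'contact_force': array([-0.31600634,  0.09679897, -0.66930506]), 'moment': array([-0.0024035 , -0.01229702, -0.01765173]), 'gripper_width': 0.9960115043448348}
```

View pics/top0.png

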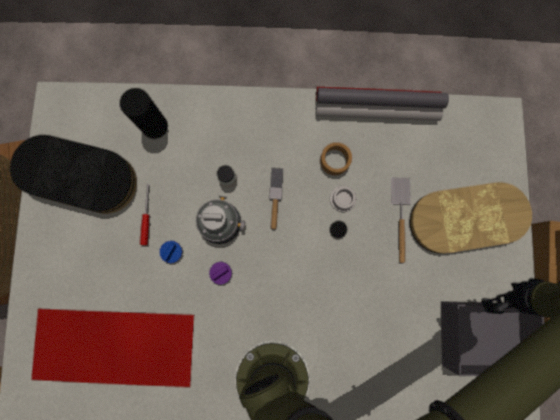

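View pics/side0.png

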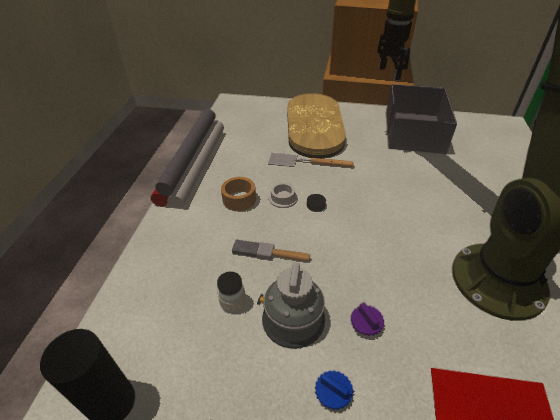

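```bash
cat > h.py <<'E'
import numpy as np, cv2
from scipy.spatial.transform import Rotation as R
def cam(arm,n):
    c=arm.camera_info(n); q=c['rotation']
    return c['mtx'],c['dist_coeffs'],c['eye'],R.from_quat([q[1],q[2],q[3],q[0]]).as_matrix()
def ray(C,uv):
    K,D,e,Rm=C; p=cv2.undistortPoints(np.array([[uv]],float),K,D)[0,0]
    return e, Rm@np.array([p[0],-p[1],-1.])
def onz(C,uv,z):
    e,d=ray(C,uv); return e+d*(z-e[2])/d[2]
def proj(C,P):
    K,D,e,Rm=C; p=(np.asarray(P)-e)@Rm; p=p*[1,-1,-1]
    return cv2.projectPoints(p.reshape(1,1,3),np.zeros(3),np.zeros(3),K,D)[0].ravel()
def tri(C1,u1,C2,u2):
    e1,d1=ray(C1,u1);e2,d2=ray(C2,u2)
    t=np.linalg.lstsq(np.c_[d1,-d2],e2-e1,rcond=None)[0]
    a=e1+t[0]*d1;b=e2+t[1]*d2
    return (a+b)/2,np.linalg.norm(a-b)
E
python3 - <<'E'
import cv2,numpy as np
t=cv2.imread('pics/top0.png');s=cv2.imread('pics/side0.png')
a=cv2.resize(t[185:255,180:260],None,fx=5,fy=5,interpolation=cv2.INTER_CUBIC)
b=cv2.resize(s[255:355,245:345],None,fx=3.5,fy=3.5,interpolation=cv2.INTER_CUBIC)
cv2.imwrite('pics/c0.png',np.hstack([a,b]))
E
```

```text
(no output)
```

View pics/c0.png

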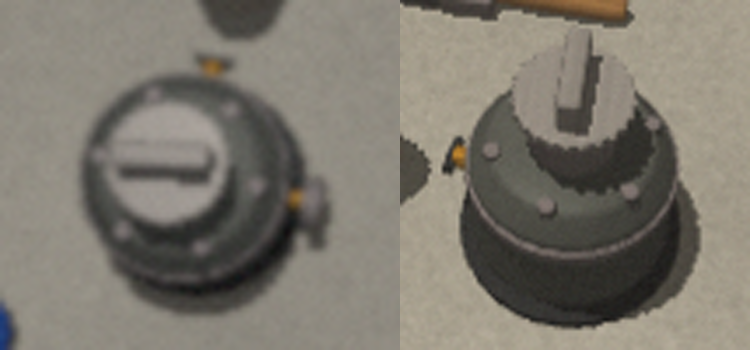

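```bash
python3 - <<'E'
from plant import arm
from h import *
t=cv2.imread('pics/top0.png');s=cv2.imread('pics/side0.png')
for n,im,(x0,x1,y0,y1) in(("top",t,(190,245,200,240)),("side",s,(270,325,258,315))):
    C=cam(arm,n)
    g=im[y0:y1,x0:x1]; v=g.max(2).astype(int)
    m=(g.min(2)>105).astype(np.uint8)
    k,l,st,ce=cv2.connectedComponentsWithStats(m,connectivity=4)
    for i in range(1,k):
        if st[i,4]>40: print(n,st[i],ce[i]+[x0,y0])
    print(np.percentile(v,[5,25,50,75,95]))
for n in("top","side"):
    C=cam(arm,n)
    for nm,p in (("cup",{"top":(343,199),"side":(283,190)}[n]),):
        print(nm,n,onz(C,p,.032))
C1,C2=cam(arm,"top"),cam(arm,"side")
print('gauge',onz(C1,(243,225),.045),'stub',onz(C1,(222,198),.045))
print('wing ends top',onz(C1,(180+118/5,185+155/5),.1685),onz(C1,(180+211/5,185+155/5),.1685))
# side crop: scale 3.5 offset 245,255 (x-400)
f=lambda x,y:(245+(x-400)/3.5,255+y/3.5)
print('wing ends side',onz(C2,f(580,30),.1685),onz(C2,f(570,105),.1685))
print('disc',onz(C1,(180+165/5,185+163/5),.1425),onz(C2,f(574,83),.1425))
E
python3 - <<'E'
import cv2,numpy as np
t=cv2.imread('pics/top0.png');s=cv2.imread('pics/side0.png')
a=cv2.resize(t[195:240,190:240],None,fx=10,fy=10,interpolation=cv2.INTER_NEAREST)[:450]
b=cv2.resize(t[180:220,320:365],None,fx=6,fy=6,interpolation=cv2.INTER_NEAREST)
a=cv2.copyMakeBorder(a,0,10,0,0,0);b=cv2.copyMakeBorder(b,0,460-240,0,0,0)
cv2.imwrite('pics/c1.png',np.hstack([a,b]))
a=cv2.resize(s[258:308,270:320],None,fx=9,fy=9,interpolation=cv2.INTER_NEAREST)
b=cv2.resize(s[178:210,264:304],None,fx=8,fy=8,interpolation=cv2.INTER_NEAREST)
b=cv2.copyMakeBorder(b,0,450-256,0,0,0)
cv2.imwrite('pics/c2.png',np.hstack([a,b]))
E
```

```text
top [  0   0  21  40 383] [195.00261097 217.98694517]
top [ 35   0  20  21 182] [238.59340659 206.55494505]
top [  9   3  27  27 420] [212.78333333 216.00714286]
[ 51.  74. 108. 146. 157.]
side [   0    0   55   46 1541] [297.6229721  274.75859831]
[ 50.  78. 124. 157. 166.]
cup top [ 0.56423248 -0.21041369  0.032     ]
cup side [ 0.5705766  -0.21242605  0.032     ]
gauge [0.47000244 0.10398284 0.045     ] stub [0.55327156 0.17361911 0.045     ]
wing ends top [0.47935908 0.20581471 0.1685    ] [0.48096439 0.15358659 0.1685    ]
wing ends side [0.48084858 0.1603396  0.1685    ] [0.47899704 0.21148214 0.1685    ]
disc [0.47874286 0.18326493 0.1425    ] [0.48123962 0.17796894 0.1425    ]
```

View pics/c1.png

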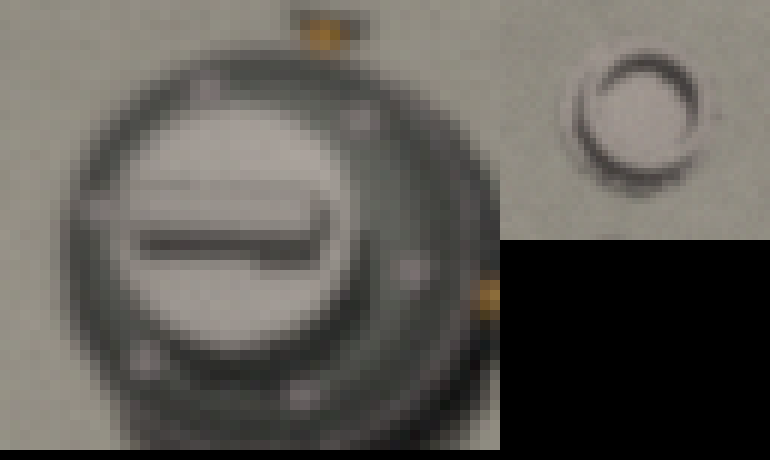

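View pics/c2.png

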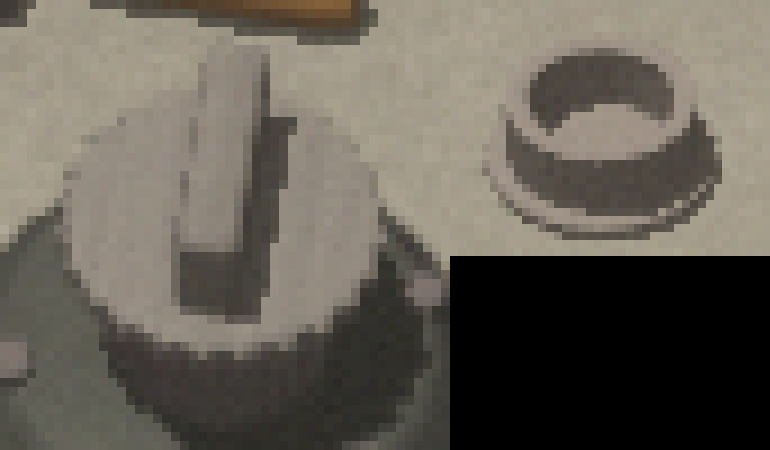

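```bash
python3 - <<'E'
from plant import arm
from h import *
C1,C2=cam(arm,"top"),cam(arm,"side")
T=lambda x,y:(190+x/10-.5,195+y/10-.5)
S=lambda x,y:(270+x/9-.5,258+y/9-.5)
D=(T(234,225),S(222,222)); W=(T(214,203),S(224,148))
cup=((343.2-.5,199.2-.5),(283-.5,190.5-.5))
for n,(a,b),z in(("disc",D,.1425),("wing",W,.1685),("cup",cup,.032)):
    print(n,onz(C1,a,z),onz(C2,b,z),tri(C1,a,C2,b))
print([onz(C1,T(*p),.1685) for p in((110,203),(318,205),(110,182),(318,182))])
print([onz(C2,S(*p),.1685) for p in((238,47),(210,248),(208,45),(180,248),(268,50),(240,248))])
print('stub',onz(C1,T(325,33),.045),'gauge joint',onz(C1,T(490,298),.045), 'foot')
# predicted outlines to verify cup
for n,C,im in(("top",C1,'pics/top0.png'),("side",C2,'pics/side0.png')):
    I=cv2.imread(im); k=4; J=cv2.resize(I,None,fx=k,fy=k,interpolation=cv2.INTER_CUBIC)
    def circ(c,r,z,col):
        p=[((proj(C,(c[0]+r*np.cos(a),c[1]+r*np.sin(a),z))+.5)*k).astype(int) for a in np.linspace(0,6.28,80)]
        cv2.polylines(J,[np.array(p)],True,col,1)
    c=tri(C1,cup[0],C2,cup[1])[0]; circ(c,.036,.032,(0,0,255)); circ(c,.027,.032,(0,255,0))
    d=tri(C1,*[D[0]],C2,D[1])[0]; circ(d,.035,.1425,(0,0,255)); circ(d,.062,0.1,(255,0,0));circ(d,.070,0.0,(255,0,0))
    q=lambda P:(proj(C,P)*k).astype(int)
    a=q(d);b=q(c)
    A=J[a[1]-190:a[1]+230,a[0]-190:a[0]+190];B=J[b[1]-110:b[1]+110,b[0]-110:b[0]+110]
    B=cv2.copyMakeBorder(B,0,200,0,0,cv2.BORDER_CONSTANT)
    cv2.imwrite(f'pics/ov_{n}.png',np.hstack([A,B]))
E
```

```text
disc [0.48046897 0.18364462 0.1425    ] [0.48111026 0.18635733 0.1425    ] (array([0.48111828, 0.18413657, 0.13934801]), np.float64(0.000535649144128584))
wing [0.48338406 0.18549419 0.1685    ] [0.48117247 0.18593133 0.1685    ] (array([0.48230925, 0.18556385, 0.16819476]), np.float64(0.0022106761161778754))
cup [ 0.56517548 -0.20944691  0.032     ] [ 0.5720281  -0.21219104  0.032     ] (array([ 0.56818605, -0.20909535,  0.03416547]), np.float64(0.006690232720213298))
[array([0.48248471, 0.21472186, 0.1685    ]), array([0.48371534, 0.15625461, 0.1685    ]), array([0.4884315 , 0.21506744, 0.1685    ]), array([0.49022891, 0.15658166, 0.1685    ])]
[array([0.48208547, 0.15839613, 0.1685    ]), array([0.48033941, 0.21183013, 0.1685    ]), array([0.48863983, 0.15890872, 0.1685    ]), array([0.48648433, 0.2128426 , 0.1685    ]), array([0.47550111, 0.15815979, 0.1685    ]), array([0.4741949 , 0.21081878, 0.1685    ])]
stub [0.55390982 0.17365136 0.045     ] gauge joint [0.47176556 0.11808491 0.045     ] foot
```

View pics/ov_top.png

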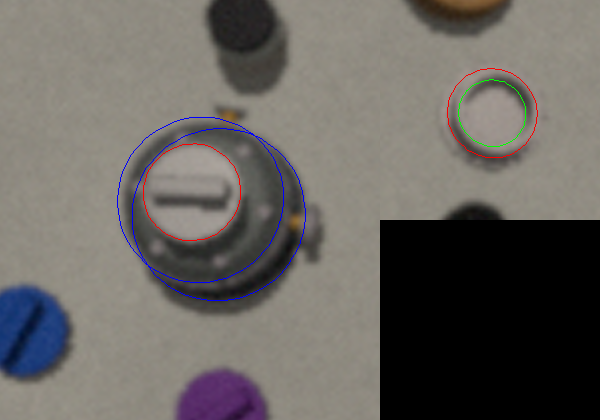

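View pics/ov_side.png

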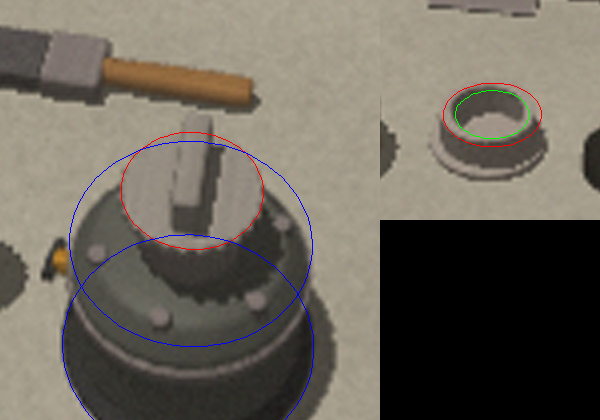

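```bash
cat >> h.py <<'E'
def quat(th,flip=False):
    # wing direction th (rad): tool y down, tool z perpendicular to wing
    p=th+np.pi/2+(np.pi if flip else 0)
    z=np.array([np.cos(p),np.sin(p),0]); y=np.array([0,0,-1.]); x=np.cross(y,z)
    q=R.from_matrix(np.c_[x,y,z]).as_quat(); return np.array([q[3],q[0],q[1],q[2]])
E
python3 - <<'E'
from plant import arm
from h import *
C1,C2=cam(arm,"top"),cam(arm,"side")
q=arm.get_state()['tcp_rot']; print(R.from_quat([q[1],q[2],q[3],q[0]]).as_matrix().round(2))
S=lambda x,y:(264+(x-450)/8-.5,178+y/8-.5)
a=onz(C2,S(602,48),.032);b=onz(C2,S(602,158),.032);u=(a-b)/np.linalg.norm(a-b)
print(a-u*.027,b+u*.036,np.linalg.norm(a-b))
print(onz(C1,(344.5-.5,197.2-.5),.032))
P=(.4815,.1853)
for fl in(0,1):
  for y in(-88.5,-60,-30,-6,2):
    r=arm.ik([*P,.1665],quat(np.radians(y),fl)); print(fl,y,None if r is None else r.round(2))
  for y in(-20,-6):
    r=arm.ik([.571,-.211,.0575],quat(np.radians(y),fl)); print('cup',fl,y,None if r is None else r.round(2))
E
```

```text
[[-0.9  -0.    0.45]
 [-0.45  0.   -0.9 ]
 [ 0.   -1.   -0.  ]]
[ 0.57252497 -0.21514261  0.032     ] [ 0.57267142 -0.21601251  0.032     ] 0.06211785494960022
[ 0.57180112 -0.21360356  0.032     ]
0 -88.5 [ 0.58  0.25 -1.11  1.86  0.24  1.18 -0.58]
0 -60 [ 0.57  0.24 -1.1   1.86  0.23  1.18 -0.08]
0 -30 [ 0.56  0.24 -1.08  1.86  0.23  1.18  0.45]
0 -6 [ 0.55  0.23 -1.07  1.86  0.22  1.17  0.87]
0 2 [ 0.56  0.23 -1.07  1.86  0.22  1.17  1.01]
cup 0 -20 [ 0.76  0.46 -0.55  1.74  0.28  1.02  1.33]
cup 0 -6 [ 0.78  0.47 -0.58  1.74  0.29  1.02  1.56]
1 -88.5 [ 0.63  0.27 -1.17  1.86  0.27  1.19  2.53]
1 -60 None
1 -30 [-1.23  0.12  0.87  1.92 -0.1   1.15 -2.42]
1 -6 [ 0.56  0.24 -1.09  1.86  0.23  1.18 -2.27]
1 2 [ 0.56  0.24 -1.08  1.86  0.23  1.18 -2.13]
cup 1 -20 [ 0.53  0.41 -0.26  1.75  0.12  0.99 -1.7 ]
cup 1 -6 [ 0.55  0.42 -0.29  1.75  0.14  0.99 -1.47]
```

```bash
python3 - <<'E'
from plant import arm
from h import *
s=arm.get_state();print(s['t'])
th=np.radians(-88.3)
arm.move_pose([.4815,.1853,.28],quat(th))
print(arm.get_state()['t'],arm.get_state()['eef_pos'])
arm.movel([.4815,.1853,.215],vel=.15)
s=arm.get_state();print(s['t'],s['eef_pos'],s['q'].round(2),s['contact_force'],s['moment'])
I=np.vstack([cv2.resize(arm.capture("side")[220:340,220:370],None,fx=4,fy=4,interpolation=cv2.INTER_CUBIC)])
cv2.imwrite('pics/s1.png',I[:,:,::-1])
E
```

```text
0.1
2.8917 [0.48198968 0.18427529 0.27992004]
3.475 [0.48187644 0.18523182 0.21547569] [-0.21  0.07 -0.22  1.83  0.02  1.25 -0.4 ] [0.14334558 0.16264663 0.31102096] [ 0.03905352 -0.01809287 -0.0516517 ]
```

View pics/s1.png

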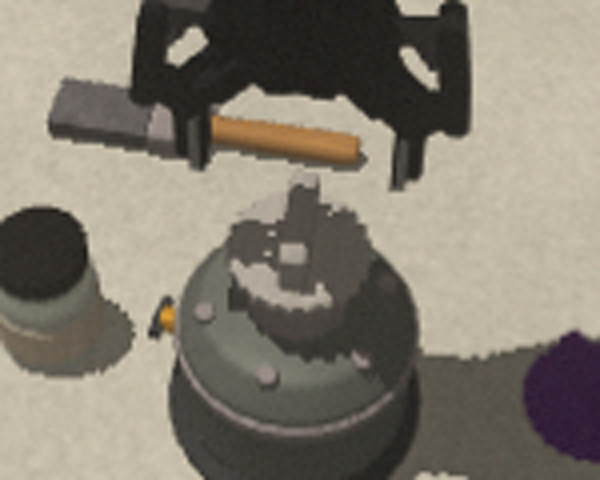

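```bash
python3 - <<'E'
from plant import arm
from h import *
arm.movel([.4815,.1853,.1668],vel=.08)
s=arm.get_state();print(s['t'],s['eef_pos'],s['contact_force'],s['moment'])
arm.close_gripper(60)
s=arm.get_state();print(s['t'],s['eef_pos'],s['contact_force'],s['moment'],s['gripper_width'],s['q'].round(3),s['tcp_rot'])
I=cv2.resize(arm.capture("side")[220:340,220:370],None,fx=4,fy=4,interpolation=cv2.INTER_CUBIC)
cv2.imwrite('pics/s2.png',I[:,:,::-1])
E
```

```text
4.275 [0.4817067  0.18542951 0.16700166] [-0.03411158  0.62195995  0.0645793 ] [ 0.00386181 -0.01496999 -0.05946081]
4.925 [0.48148566 0.18531768 0.16711162] [-0.54275698  0.60416918  2.58896959] [-0.12449794  0.27351364  0.0365259 ] 0.15261025799288278 [-0.21   0.109 -0.221  1.884  0.026  1.151 -0.411] [ 0.5073893  -0.50736398  0.49248782 -0.49253796]
```

View pics/s2.png

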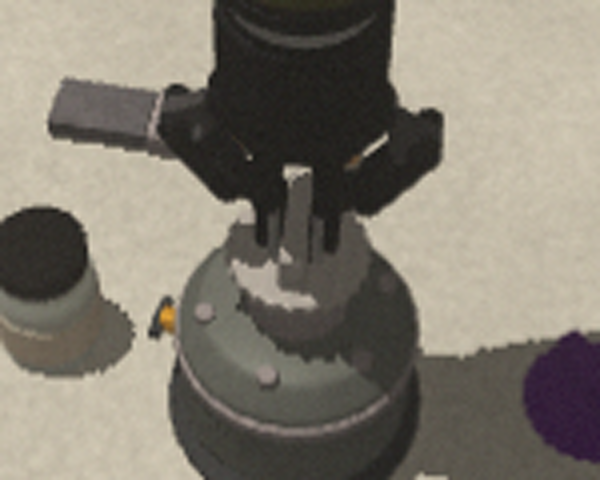

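```bash
python3 - <<'E'
from plant import arm
from h import *
s=arm.get_state();q=s['q'].copy();print(s['t'])
# small z relief then test steps
for i in range(6):
    q[6]+=np.radians(.3)
    arm.set_joints(q); s=arm.get_state()
    print(round(s['t'],3),np.degrees(s['q'][6]-q[6]).round(3),s['contact_force'].round(2),s['moment'].round(3),s['eef_pos'].round(4))
E
```

```text
4.975
5.225 0.001 [-1.02 -1.01  2.71] [-0.103  0.255 -0.002] [0.4815 0.1853 0.1671]
5.475 0.004 [-1.42  0.15  2.3 ] [-0.123  0.226  0.04 ] [0.4815 0.1853 0.1671]
5.725 0.002 [-1.02  0.17  1.73] [-0.074  0.243  0.026] [0.4815 0.1853 0.1671]
5.975 0.004 [-1.93  0.13  2.61] [-0.079  0.273  0.   ] [0.4815 0.1854 0.1671]
6.225 0.005 [-1.44  0.35  2.19] [-0.042  0.285  0.012] [0.4815 0.1853 0.1671]
6.475 0.005 [-0.8  -1.26  1.88] [-0.042  0.214  0.033] [0.4815 0.1853 0.1671]
```

```bash
cat > turn.py <<'E'
from plant import arm
from h import *
import sys
tmax=float(sys.argv[1]); stepd=float(sys.argv[2])
s=arm.get_state();q=s['q'].copy(); b=float(sys.argv[3]); q0=q[6]
while np.degrees(q[6]-q0)<tmax:
    q[6]+=np.radians(stepd)
    arm.set_joints(q); s=arm.get_state(); m=s['moment'][2]
    if abs(np.degrees(q[6]-q0)%2)<stepd*.9 or m<b-.06: print(round(s['t'],2),round(np.degrees(q[6]),2),s['contact_force'].round(2),s['moment'].round(3),round(s['tau'][6],3))
    if m<b-.07:
        ms=[m]
        for k in range(3):
            arm.wait(.04); s=arm.get_state(); ms.append(s['moment'][2])
        print('check',np.round(ms,3))
        if np.mean(ms)<b-.07: print('STOP',s['t']); break
    if np.linalg.norm(s['contact_force'])>12: print('force'); break
E
python3 - <<'E'
from plant import arm
arm.close_gripper(25); s=arm.get_state(); print(s['t'],s['moment'],s['contact_force'],s['gripper_width'],s['q'][6])
E
python3 turn.py 16 .5 0.015
```

```text
6.6917 [-0.02696892  0.21661466  0.03102528] [-1.14386186  0.21865372  2.56068718] 0.14635027402387327 -0.379658631190801
7.69 -19.75 [-0.33  0.21  1.84] [-0.063  0.161 -0.029] 0.014
8.69 -17.75 [-0.03 -0.04  1.23] [0.003 0.104 0.042] 0.013
9.44 -16.25 [-0.7   0.38  3.02] [ 0.003  0.021 -0.047] 0.014
9.69 -15.75 [0.22 0.37 1.72] [ 0.041 -0.001 -0.013] 0.016
10.19 -14.75 [ 0.04 -0.48  1.93] [ 0.023  0.017 -0.062] 0.015
check [-0.062 -0.036  0.004 -0.014]
10.82 -13.75 [-0.8  -0.23  3.12] [ 0.078  0.03  -0.015] 0.015
11.82 -11.75 [-0.25 -0.14  2.11] [ 0.003  0.074 -0.032] 0.013
12.82 -9.75 [ 0.3  -0.02  3.28] [-0.031  0.041  0.041] 0.017
13.32 -8.75 [-0.69  0.61  2.63] [-0.051  0.088 -0.054] 0.016
13.82 -7.75 [-0.42  0.13  2.15] [-0.031  0.087  0.065] 0.016
14.82 -5.75 [-0.19  0.22  3.03] [ 0.058  0.016 -0.042] 0.02
```

```bash
sed -i "s/    if m<b-.07:/    if abs(s['tau'][6]-.015)>.05 or m<b-.07:/; s/print('check',np.round(ms,3))/print('check',np.round(ms,3),s['tau'].round(3)[6])/; s/if np.mean(ms)<b-.07:/if np.mean(ms)<b-.07 or abs(s['tau'][6]-.015)>.05:/" turn.py
python3 turn.py 12 .5 0.0
python3 - <<'E'
from plant import arm
import cv2
I=cv2.resize(arm.capture("side")[220:340,220:370],None,fx=4,fy=4,interpolation=cv2.INTER_CUBIC)
cv2.imwrite('pics/s3.png',I[:,:,::-1])
E
```

```text
17.32 -0.75 [-2.55 -1.12  4.22] [-0.365  0.536 -0.063] 0.071
check [-0.063 -0.077 -0.086 -0.042] 0.054
17.69 -0.25 [-2.8  -0.74  4.23] [-0.475  0.76  -0.088] 0.084
check [-0.088 -0.07  -0.073 -0.063] 0.067
STOP 17.8167
```

View pics/s3.png

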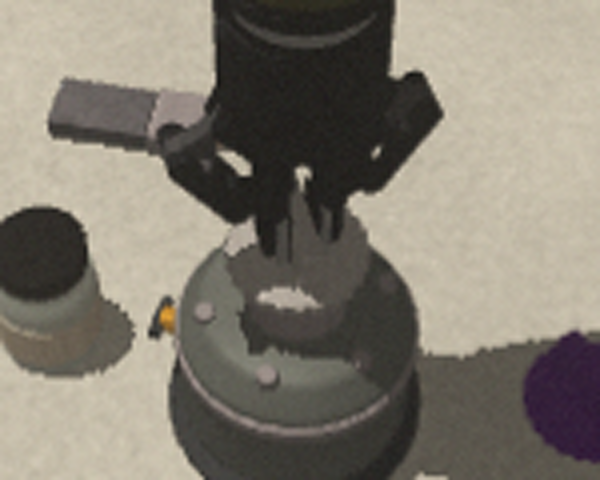

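```bash
python3 - <<'E'
from plant import arm
from h import *
q=arm.get_state()['q'].copy()
for k in range(3):
    q[6]+=np.radians(.5); arm.set_joints(q); M=[];T=[]
    for i in range(4):
        arm.wait(.04); s=arm.get_state(); M.append(s['moment']);T.append(s['tau'][6])
    M=np.mean(M,0); print(round(s['t'],2),np.degrees(q[6]).round(2),s['contact_force'].round(2),M.round(3),np.mean(T).round(3),s['eef_pos'].round(4),s['gripper_width'])
    if M[2]<-.11 or np.mean(T)>.12: break
E
```

```text
18.28 0.25 [-3.96 -2.41  4.1 ] [-0.52   0.821 -0.079] 0.078 [0.4813 0.1851 0.167 ] 0.14693416086279765
18.7 0.75 [-4.29 -2.51  4.09] [-0.526  0.863 -0.093] 0.098 [0.4813 0.1851 0.167 ] 0.14746889432953839
19.12 1.25 [-3.43 -2.46  5.84] [-0.523  0.914 -0.144] 0.131 [0.4813 0.1851 0.167 ] 0.14733553040086597
```

```bash
python3 - <<'E'
from plant import arm
from h import *
for k in range(6):
    arm.wait(.2); s=arm.get_state(); print(round(s['t'],2),s['contact_force'].round(2),s['moment'].round(3),s['tau'][6].round(3),s['eef_pos'].round(4))
I=cv2.resize(arm.capture("side")[220:340,220:370],None,fx=4,fy=4,interpolation=cv2.INTER_CUBIC)
cv2.imwrite('pics/s4.png',I[:,:,::-1])
E
```

```text
19.32 [-3.53 -2.44  5.55] [-0.571  0.88  -0.161] 0.13 [0.4812 0.1851 0.167 ]
19.52 [-3.81 -2.05  6.3 ] [-0.577  0.831 -0.079] 0.13 [0.4813 0.1851 0.167 ]
19.72 [-3.71 -2.18  4.65] [-0.529  0.903 -0.189] 0.13 [0.4812 0.1851 0.167 ]
19.92 [-3.98 -2.12  5.36] [-0.576  0.913 -0.123] 0.13 [0.4812 0.1851 0.167 ]
20.12 [-3.37 -2.02  4.99] [-0.515  0.885 -0.151] 0.13 [0.4812 0.1851 0.167 ]
20.32 [-3.16 -1.77  5.03] [-0.511  0.887 -0.155] 0.13 [0.4812 0.1851 0.167 ]
```

View pics/s4.png

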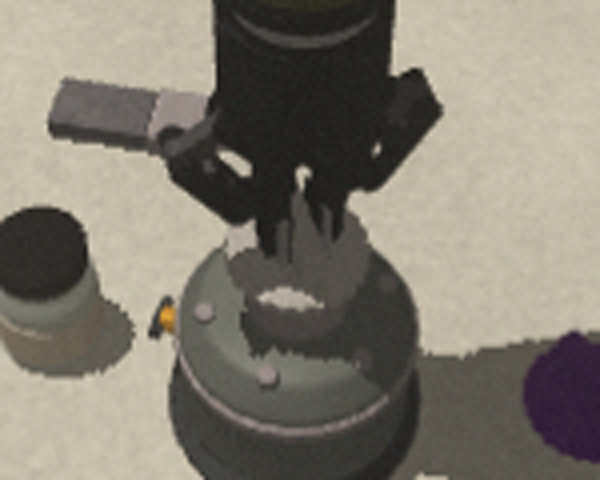

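```bash
python3 - <<'E'
from plant import arm
from h import *
def pr(l=''):
    s=arm.get_state(); print(l,round(s['t'],2),s['contact_force'].round(2),s['moment'].round(3),s['tau'][6].round(3),s['eef_pos'].round(4),s['gripper_width'].__round__(4)); return s
q=arm.get_state()['q'].copy(); q[6]-=np.radians(2); arm.set_joints(q); pr('back')
arm.close_gripper(70); s=pr('grip')
p=s['eef_pos'].copy(); z0=p[2]
for d in (.001,.002,.003,.0037,.0043,.0048):
    p[2]=z0-d; arm.movel(p,vel=.01); s=pr(d)
    if s['contact_force'][2]>15.5: print('lim');break
E
```

```text
back 20.62 [-2.75 -0.7   3.55] [-0.439  0.681 -0.016] -0.008 [0.4813 0.1852 0.1671] 0.1519
grip 20.83 [-2.17 -1.46  3.52] [-0.409  0.671 -0.009] 0.051 [0.4813 0.1851 0.167 ] 0.1507
0.001 21.08 [-2.77 -2.33  5.66] [-0.421  0.727 -0.06 ] 0.04 [0.4814 0.1851 0.1661] 0.1476
0.002 21.33 [-3.01 -2.35  6.78] [-0.435  0.805  0.012] 0.034 [0.4814 0.1852 0.1654] 0.1501
0.003 21.58 [-3.94 -2.27  8.15] [-0.487  0.953 -0.002] 0.026 [0.4815 0.1852 0.1646] 0.1469
0.0037 21.83 [-3.91 -2.15  7.88] [-0.478  0.963  0.016] 0.004 [0.4815 0.1852 0.164 ] 0.1465
0.0043 22.08 [-4.95 -2.88  8.12] [-0.586  1.053 -0.025] 0.006 [0.4815 0.1852 0.1636] 0.1531
0.0048 22.33 [-4.15 -2.08 10.28] [-0.616  1.106 -0.016] 0.003 [0.4815 0.1852 0.1632] 0.1509
```

```bash
python3 - <<'E'
from plant import arm
from h import *
def pr(l=''):
    F=[];M=[]
    for i in range(5):
        arm.wait(.03); s=arm.get_state();F.append(s['contact_force']);M.append(s['moment'])
    print(l,round(s['t'],2),np.mean(F,0).round(2),np.mean(M,0).round(3),s['tau'][6].round(3),s['eef_pos'].round(4)); return s,np.mean(F,0)
s,F=pr()
p=np.array([.4815,.1852,.1622])
for k in range(3):
    p[0]-=.0004;p[1]-=.0002
    if F[2]<11.5 and s['eef_pos'][2]>.1622: p[2]-=.0005
    arm.movel(p,vel=.01); s,F=pr(k)
E
```

```text
22.5 [-4.49 -1.97  9.79] [-0.605  1.096 -0.005] 0.003 [0.4815 0.1852 0.1633]
0 22.92 [-3.95 -2.23 10.33] [-0.566  1.047 -0.012] 0.003 [0.4815 0.1852 0.1629]
1 23.33 [-4.03 -2.34 10.63] [-0.522  0.942  0.007] 0.005 [0.4814 0.1852 0.1626]
2 23.75 [-3.11 -2.03 10.91] [-0.446  0.843 -0.01 ] 0.005 [0.4814 0.1851 0.1624]
```

```bash
cat > turn2.py <<'E'
from plant import arm
from h import *
import sys
def rd(n=4):
    F=[];M=[]
    for i in range(n):
        arm.wait(.02); s=arm.get_state();F.append(s['contact_force']);M.append(s['moment'])
    return s,np.mean(F,0),np.mean(M,0)
def yaw(s):
    q=s['tcp_rot']; z=R.from_quat([q[1],q[2],q[3],q[0]]).as_matrix()[:,2]
    return np.degrees(np.arctan2(z[1],z[0]))-90
E
python3 - <<'E'
from turn2 import *
p=np.array([.4803,.1846,.1595])
arm.movel(p,vel=.01); s,F,M=rd(); y=yaw(s)
print(round(s['t'],2),y,F.round(2),M.round(3),s['eef_pos'].round(4))
y0=y
for k in range(12):
    y=y0+1*(k+1)
    arm.move_pose(p,quat(np.radians(y))); s,F,M=rd(2)
    print(round(s['t'],2),round(yaw(s),1),F.round(2),M.round(3),s['tau'][6].round(3),s['eef_pos'].round(4))
    if s['tau'][6]>.12 or M[2]<-.15: print('stop?');break
    if F[2]>15: print('F');break
E
```

```text
24.08 -65.46697518867856 [-3.92 -1.53 12.63] [-0.517  0.967 -0.002] [0.4814 0.1852 0.1614]
24.37 -64.4 [-2.97 -1.87 11.93] [-0.503  0.907 -0.05 ] 0.03 [0.4814 0.1852 0.1614]
24.65 -63.4 [-3.49 -1.57 12.04] [-0.436  0.854 -0.069] 0.029 [0.4816 0.1853 0.1615]
24.93 -62.4 [-3.39 -1.5  12.69] [-0.397  0.804 -0.074] 0.042 [0.4816 0.1853 0.1615]
25.22 -61.4 [-2.77 -1.82 11.87] [-0.363  0.779 -0.034] 0.039 [0.4817 0.1854 0.1616]
25.5 -60.4 [-2.83 -1.6  11.73] [-0.358  0.765 -0.037] 0.036 [0.4818 0.1854 0.1616]
25.78 -59.4 [-3.24 -1.28 12.33] [-0.36   0.742 -0.02 ] 0.033 [0.4819 0.1855 0.1616]
26.07 -58.4 [-3.49 -1.49 12.61] [-0.349  0.716 -0.025] 0.045 [0.4819 0.1855 0.1617]
26.35 -57.4 [-3.27 -1.34 12.62] [-0.353  0.674 -0.068] 0.041 [0.4819 0.1855 0.1617]
26.63 -56.4 [-2.61 -1.6  12.11] [-0.325  0.645 -0.049] 0.037 [0.482  0.1855 0.1617]
26.92 -55.4 [-2.55 -1.74 11.76] [-0.324  0.642 -0.027] 0.049 [0.482  0.1855 0.1617]
27.2 -54.4 [-2.62 -0.78 12.24] [-0.29   0.585 -0.077] 0.046 [0.482  0.1855 0.1617]
27.48 -53.4 [-2.22 -1.36 12.3 ] [-0.308  0.529 -0.025] 0.043 [0.4821 0.1855 0.1617]
```

```bash
python3 - <<'E'
from turn2 import *
p=np.array([.4803,.1846,.1595])
y=-53.4
while y<-3:
    y+=2.5 if y<-17 else 1
    arm.move_pose(p,quat(np.radians(y))); s,F,M=rd(2)
    print(round(s['t'],2),round(yaw(s),1),F.round(2),M.round(3),s['tau'][6].round(3),s['eef_pos'].round(4))
    if s['tau'][6]>.14 or M[2]<-.17: print('stop?');break
    if F[2]>16: print('F');break
E
```

```text
27.77 -50.9 [-2.73 -1.17 11.74] [-0.311  0.574 -0.007] 0.031 [0.4821 0.1854 0.1617]
28.05 -48.4 [-1.98 -0.99 12.22] [-0.384  0.585 -0.013] 0.02 [0.4821 0.1854 0.1617]
28.33 -45.9 [-2.16 -1.53 11.84] [-0.347  0.563 -0.006] 0.024 [0.4822 0.1853 0.1617]
28.62 -43.4 [-2.06 -1.94 12.18] [-0.429  0.55  -0.051] 0.026 [0.4822 0.1853 0.1617]
28.9 -40.9 [-2.08 -1.84 11.89] [-0.379  0.554 -0.015] 0.027 [0.4822 0.1852 0.1617]
29.18 -38.4 [-2.67 -2.11 12.  ] [-0.413  0.558 -0.06 ] 0.028 [0.4821 0.1851 0.1617]
29.47 -35.9 [-2.55 -2.25 12.27] [-0.488  0.563 -0.037] 0.025 [0.4821 0.1851 0.1617]
29.75 -33.4 [-2.61 -2.1  12.29] [-0.497  0.561 -0.002] 0.026 [0.4822 0.1851 0.1617]
30.03 -30.9 [-2.57 -2.15 12.43] [-0.534  0.574 -0.031] 0.02 [0.4821 0.185  0.1617]
30.32 -28.4 [-1.66 -2.24 12.57] [-0.537  0.609  0.001] 0.032 [0.4821 0.185  0.1617]
30.6 -25.9 [-2.4  -2.13 12.1 ] [-0.527  0.575  0.005] 0.025 [0.4821 0.1849 0.1617]
30.88 -23.4 [-2.21 -2.86 12.1 ] [-0.562  0.546  0.005] 0.033 [0.4821 0.1849 0.1617]
31.17 -20.9 [-3.14 -2.25 12.48] [-0.578  0.587 -0.011] 0.023 [0.4821 0.1848 0.1616]
31.45 -18.4 
[... 536 characters left out ...]
4 -0.069] 0.061 [0.4821 0.1846 0.1616]
33.43 -9.9 [-3.04 -2.99 12.54] [-0.697  0.619 -0.033] 0.053 [0.4821 0.1846 0.1616]
33.72 -8.9 [-3.14 -2.56 12.5 ] [-0.695  0.636 -0.035] 0.056 [0.4821 0.1846 0.1616]
34.0 -7.9 [-2.26 -3.73 12.62] [-0.679  0.626 -0.071] 0.062 [0.4821 0.1846 0.1616]
34.28 -6.9 [-2.45 -2.57 12.85] [-0.719  0.661 -0.038] 0.049 [0.4821 0.1846 0.1616]
34.57 -5.9 [-2.95 -3.41 12.64] [-0.716  0.638 -0.029] 0.058 [0.482  0.1846 0.1616]
34.85 -4.9 [-2.73 -3.36 11.93] [-0.711  0.631 -0.046] 0.06 [0.482  0.1845 0.1616]
35.13 -3.9 [-2.51 -3.1  12.66] [-0.775  0.627 -0.079] 0.072 [0.4821 0.1845 0.1616]
35.42 -2.9 [-2.13 -3.09 12.57] [-0.738  0.619 -0.067] 0.071 [0.4821 0.1844 0.1616]
```

```bash
python3 - <<'E'
from turn2 import *
p=np.array([.4803,.1844,.1595]); Q=quat(np.radians(-4.5))
arm.move_pose(p,Q)
for z in (.163,.166,.168,.1695):
    p[2]=z; arm.movel(p,vel=.02); s,F,M=rd(3)
    print(round(s['t'],2),round(yaw(s),1),F.round(2),M.round(3),s['tau'][6].round(3),s['eef_pos'].round(4))
    if F[2]<-4: print('held');break
E
```

```text
36.04 -4.5 [-2.   -2.46  9.66] [-0.579  0.466  0.052] -0.016 [0.482  0.1845 0.1647]
36.39 -4.5 [-0.07 -1.93  6.32] [-0.425 -0.069 -0.011] -0.009 [0.4818 0.1845 0.1669]
36.69 -4.5 [ 2.02 -0.28  2.56] [-0.187 -0.567  0.001] 0.003 [0.4811 0.1846 0.1682]
36.99 -4.5 [0.94 0.17 1.33] [ 0.021 -0.131  0.009] 0.001 [0.4798 0.1847 0.1691]
```

```bash
python3 - <<'E'
from turn2 import *
p=np.array([.4803,.1846,.1700])
arm.wait(.1)
for z in (.171,.173,.176,.180):
    p[2]=z; arm.movel(p,vel=.02); s,F,M=rd(3)
    print(round(s['t'],2),round(yaw(s),1),F.round(2),M.round(3),s['tau'][6].round(3),s['eef_pos'].round(4))
    if F[2]<-5: print('held');break
E
```

```text
37.39 -4.5 [-0.24 -0.15 -1.33] [ 0.001 -0.001  0.01 ] -0.0 [0.4799 0.1845 0.1706]
37.69 -4.5 [-0.13 -0.04 -1.32] [-0.006 -0.029 -0.024] 0.0 [0.4803 0.1846 0.1731]
38.04 -4.5 [ 0.09  0.15 -1.46] [ 0.011 -0.013  0.001] 0.0 [0.4804 0.1846 0.1761]
38.44 -4.5 [ 0.1   0.21 -1.71] [-0.026  0.016  0.004] 0.0 [0.4803 0.1846 0.1801]
```

```bash
python3 - <<'E'
from turn2 import *
arm.movel([.4803,.1846,.25],vel=.12)
arm.move_pose([.5722,-.2143,.13],quat(np.radians(-5)))
s,F,M=rd(3); print(s['t'],F,s['eef_pos'],yaw(s),s['q'].round(2))
for n in("side","top"):
    I=arm.capture(n); cv2.imwrite(f'pics/p_{n}.png',cv2.resize(I[120:260,200:360] if n=="side" else I[150:260,280:420],None,fx=4,fy=4,interpolation=cv2.INTER_CUBIC)[:,:,::-1])
E
```

```text
40.8 [ 0.51632017 -0.15848472 -1.53691727] [ 0.57308624 -0.21217774  0.13049399] -4.832105413602392 [ 0.25  0.32  0.07  1.7  -0.03  1.12  1.82]
```

View pics/p_side.png

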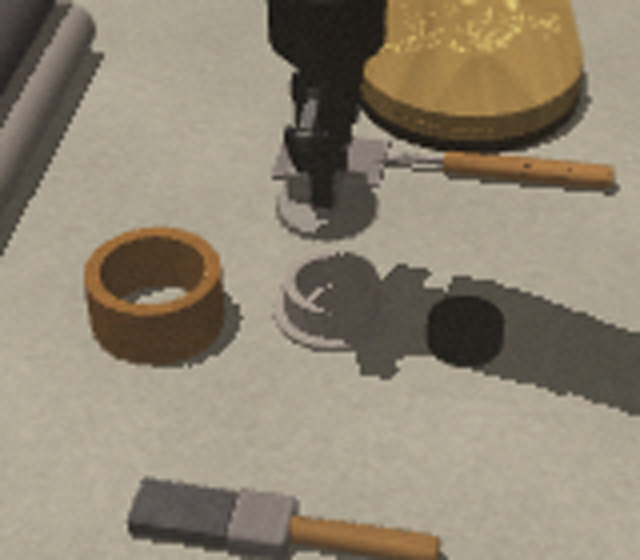

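View pics/p_top.png

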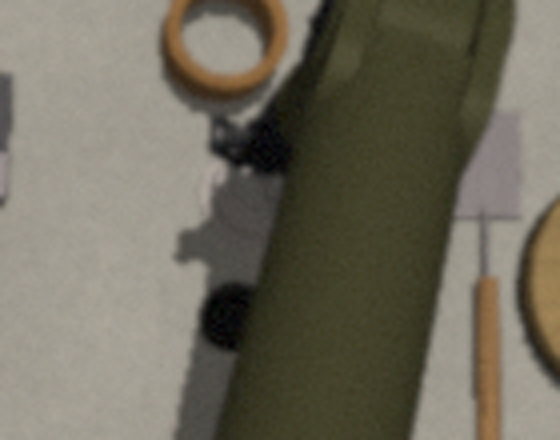

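```bash
python3 - <<'E'
from turn2 import *
C2=cam(arm,"side")
f=lambda x,y:(200+x/4-.5,120+y/4-.5)
# disc top face extremes left/right at z .106
z=.106
print(onz(C2,f(277,205),z),onz(C2,f(378,205),z),'bottom-front at underside', onz(C2,f(327,239),z-.008),onz(C2,f(327,239),z))
zc=.032
a=onz(C2,f(336,255),zc); print('rim inner far',a)
print('proj of disc centre pred',(proj(C2,(.5731,-.2122,z))-[200,120]+.5)*4,'cup pred',(proj(C2,(.5722,-.2143,zc))-[200,120]+.5)*4)
s=arm.get_state(); print(s['eef_pos'],s['t'])
E
```

```text
[ 0.60904227 -0.20237834  0.106     ] [ 0.53923863 -0.21361344  0.106     ] bottom-front at underside [ 0.56983243 -0.18042447  0.098     ] [ 0.56810084 -0.1706412   0.106     ]
rim inner far [ 0.57424086 -0.24340734  0.032     ]
proj of disc centre pred [329.94903556 201.51374336] cup pred [332.24532287 280.13823246]
[ 0.57294569 -0.21263232  0.13049931] 40.9
```

```bash
python3 - <<'E'
from turn2 import *
p=np.array([.5725,-.215,.086]); arm.movel(p,vel=.08); s,F,M=rd(3); print(s['t'],F.round(2),s['eef_pos'].round(4))
for z in (.078,.072,.068,.0665,.0655,.065,.0645,.064,.0635,.063,.0625,.062,.0615):
    p[2]=z; arm.movel(p,vel=.02); s,F,M=rd(3)
    print(round(s['t'],2),z,F.round(2),M.round(3),s['eef_pos'].round(4))
    if F[2]>1.5 or np.hypot(*F[:2])>4: print('touch');break
I=arm.capture("side"); cv2.imwrite('pics/d_side.png',cv2.resize(I[140:230,220:340],None,fx=6,fy=6,interpolation=cv2.INTER_CUBIC)[:,:,::-1])
E
```

```text
41.65 [ 0.03 -0.07 -0.94] [ 0.5729 -0.2152  0.0864]
42.25 0.078 [ 0.04 -0.43 -1.57] [-0.013 -0.003 -0.003] [ 0.5725 -0.215   0.078 ]
42.75 0.072 [ 0.12  0.06 -1.87] [ 0.011 -0.     0.008] [ 0.5725 -0.215   0.0719]
43.15 0.068 [ 0.02  0.47 -1.48] [ 0.013 -0.012 -0.003] [ 0.5724 -0.215   0.0679]
43.45 0.0665 [-0.09 -0.31 -1.3 ] [ 0.001 -0.011  0.001] [ 0.5725 -0.215   0.0664]
43.75 0.0655 [-0.13 -0.15 -1.67] [ 0.027 -0.014  0.011] [ 0.5725 -0.215   0.0655]
44.05 0.065 [-0.5  -0.27 -1.48] [ 0.007  0.026 -0.028] [ 0.5725 -0.215   0.065 ]
44.35 0.0645 [-0.65  0.11  0.64] [0.081 0.116 0.003] [ 0.5726 -0.215   0.0648]
44.65 0.064 [-2.35  0.3   5.6 ] [0.331 0.547 0.037] [ 0.5726 -0.2151  0.0647]
touch
```

View pics/d_side.png

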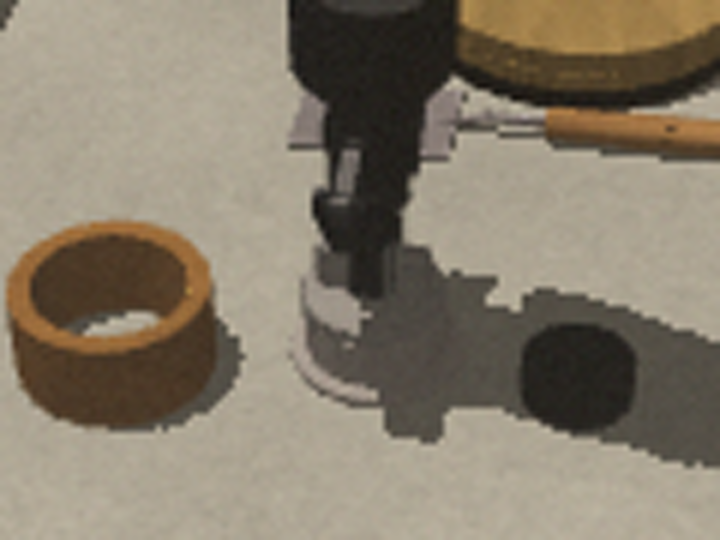

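```bash
python3 - <<'E'
from turn2 import *
arm.movel([.5725,-.215,.0646],vel=.01); s,F,M=rd(3); print(F.round(2))
arm.ungrasp(); s,F,M=rd(3); print(s['t'],F.round(2),s['gripper_width'],s['eef_pos'])
arm.movel([.5725,-.215,.18],vel=.1); s,F,M=rd(3); print(s['t'],F.round(2))
arm.move_pose([.42,-.32,.30],quat(np.radians(-5))); s,F,M=rd(3); print(s['t'],F.round(2),s['eef_pos'])
for n in("side","top"):
    I=arm.capture(n); cv2.imwrite(f'pics/e_{n}f.png',I[:,:,::-1]); cv2.imwrite(f'pics/e_{n}.png',cv2.resize(I[150:220,240:340] if n=="side" else I[165:235,300:400],None,fx=7,fy=7,interpolation=cv2.INTER_CUBIC)[:,:,::-1])
E
```

```text
[-1.59 -0.1   2.99]
45.75 [ 0.03 -0.21  0.1 ] 1.0027755910782175 [ 0.57250347 -0.21500831  0.06460512]
47.1 [ 0.16  0.09 -0.23]
48.0333 [-0.29  0.54  0.02] [ 0.42127975 -0.31806848  0.29846892]
```

View pics/e_side.png

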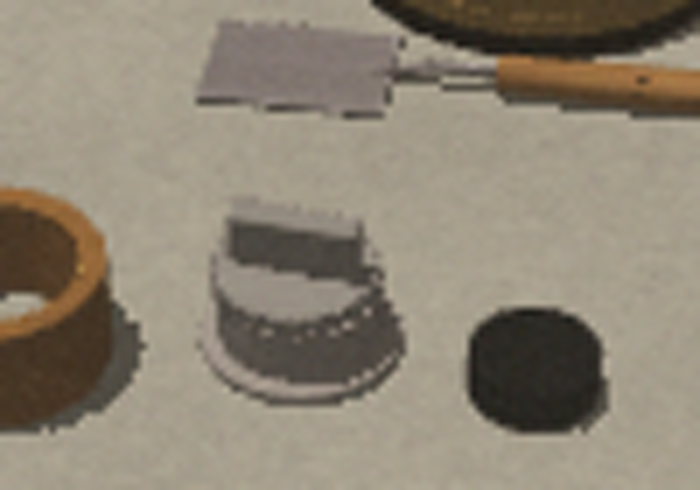

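View pics/e_topf.png

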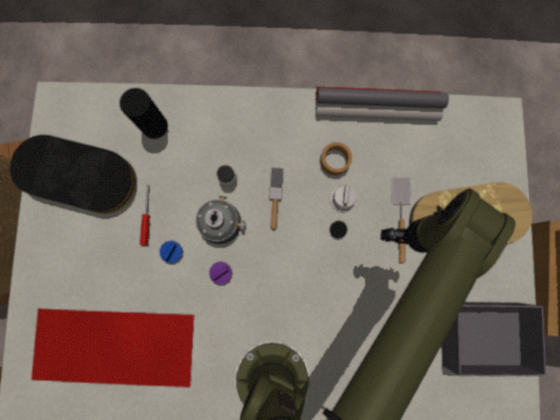

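The side crop shows the cap flat on the rim with its wing up: disc around (298,290), wing (230–360, 200–275). In the top view it sits at (344,198). The pot neck is open at (215,217), and the bystanders are at their original pixels. Handing in.

```bash
python3 - <<'E'
from plant import arm
print(arm.get_state()['t']); print(arm.hand_in())
E
```

```text
48.1333
the job is handed in; nothing more can be done
None
```

The pressure cap is off the glue pot and lying in the drip cup, wing up with its disc flat on the rim. I handed the job in at 48 s of the 72 s allowed; no verdict is reported.

- **First stop:** I turned the unpressed cap with a light 25 N grip and met the stop after about 23°. It rested there for over a second at about 0.13 N m, well under the 0.4 N m that breaks it.
- **Press and turn:** I backed off 2° and pressed with about 12.5 N, which moved the tool down about 5.5 mm. It then turned freely past the stop to the slot. I never felt the end post.
- **Release:** When I eased off, the tool rose about 2 mm above the shut height. After that it carried only the cap's weight (about 1.5 N), so the cap was free.
- **Placing:** The cap touched the cup at exactly the expected rim height. A brief 5.6 N of contact was eased to 3 N before I opened the gripper.

**Last checks:** The pictures show the cap level and roughly centred on the cup, the pot's neck open, the bystanders where they started, and the gripper clear with almost no force on it.

**Disagreement:** My first two camera readings of the cup differed by 6.7 mm. I had mistaken the outer wall for part of the rim in the top view; after correcting that they agreed to about 2 mm. A sideways force of 3 to 5 N also stayed on the tool while the cap was pressed, from a slight offset between the tool and the pot's axis.

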